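Pack the open joint and hold the new tile flush

ROBOT

A 7-joint arm with a two-finger parallel gripper is mounted at the origin on a cart in front of the work surface, level with it; the furniture and walls round the work are solid. World frame = base frame: x ahead of the robot, y to its left, z up, the work surface at z = 0. Lengths are in m, angles in rad, forces in N, time in s.
With the tool pointing down it reaches from about 0.425 to 0.95 m from the base axis. Payload 4.7 kg.
Tool frame: the origin (TCP) lies on the centre line of the jaws, within the pads' length; the fingertips stand 8 mm ahead of it and the grasp point (between the pads) lies 11 mm behind it; z points along the fingers, y is the line along which they close (so a half turn about z gives the same grasp; the last joint's range is limited). The gripper opens to 85 mm and grips with 20 to 120 N. Pads are 22 mm wide; open, the fingers measure 114 mm over their backs; the gripper's body (76 mm by 85 mm) begins 54 mm behind the grasp point. The pads swing forward as they close: fully open they stand 13 mm farther back than shut.
Start: joints at [1.233, 0.469, -0.049, 1.532, 0.024, 1.141, -0.082], TCP at [0.205, -0.643, 0.239] pointing down, gripper open.
Joint ranges: [-2.59, 2.59], [-0.33, 1.99], [-1.39, 1.29], [0.1, 2.45], [-1.04, 4.18], [0.21, 1.99], [-2.66, 2.66]. Speed limits (rad/s): [2.57, 2.57, 3.14, 3.14, 3.14, 3.14, 3.14].

INTERFACE

Orientations are given as a 3x3 rotation matrix whose columns are the frame's x, y, z axes.
In Python, from workcell import robot, viewer gives the robot as it stands (robot), with the cameras (viewer).
- The arm moves only by the shell command python3 steer.py 'ROWS'. ROWS is rows parted by semicolons, their numbers by spaces, 1 to 8 of them, each of 5 numbers: the opening from 0.0 (shut) to 1.0 (fully open), then dx, dy, dz in m, then a turn about the tool's z in rad; each row is the pose to reach, as a shift and turn from the pose commanded when the command began, along the tool's axes at that moment; what a row does not reach only later rows make up. A row lasts 1/12 s, in which the tool goes at most 0.0417 m and 0.125 rad, less where a joint would pass 70% of its speed; a pose out of reach is approached as far as the arm can. The fingers move at their own pace and stop on an object; the grip force is fixed at half the most. Time passes only in rows, so rows that do not move let the fingers close. It prints the time, the measured TCP pose, the force, the opening and the grip force at its end.
- robot.state(): the state, without advancing time (a new reading comes with each control period).
- viewer.get_image(name): name is "side" or "top"; returns the picture (384x512x3 uint8, red, green, blue); there is no depth.
- viewer.camera_params(name): a dict with "intrinsics" (3x3 intrinsics, pixels), "position" and "attitude" of the camera in the world. Camera axes: x right, y up, looking along -z (the intrinsics and any distortion apply to the point x, -y, -z); pixel columns grow to the right and rows downward; lengths in m; the calibration is good to about 2 mm. A picture is of the moment at which its call begins. camera_params takes no time and is no camera call.
- robot.sign_off(): hands the job in; it is judged then, once.
The state is a dict: "clock": time; "q": joint angles; "qd": joint speeds; "tau": joint torques, N m; "ee_pos": TCP position; "tool_rot": TCP orientation; "ft_force": force on the tool from outside, world axes, zero at the start; "ft_torque": the same for the moment, N m; "width": opening from 0.0 (shut) to 1.0 (fully open); "grip_force": force on a finger pad.
Only numpy, scipy, OpenCV 4.12 (cv2) and the standard library are available. Lean on these libraries where they do the work, as an engineer would, in place of code of your own. Each camera call takes 0.05 s, during which the arm holds its last target. There are 200 camera calls.

TASK

The new tile in the middle of the front row stands proud of its neighbours on springy foam pads. Stand the wooden spacer upright in the joint beside it that is wide enough to take it, down to the bed and let go, so the tile cannot creep; then take the beech pressing block, press it down on the middle of the new tile, clear of the spacer, until the tile is flush with the neighbours, and finish while still gripping the block and holding the tile down. Press steadily without ramming it, and do not shift the putty tin or the plaster rosette.

Things in the scene. Friction and masses are not known exactly. Their poses are not given: they have to be found in the camera images.
- layup_board: fixed tile lay-up board on the table: plywood, grey setting bed, pine edging, 202 (x) x 356 (y) x 24 mm. Origin at the centre of its underside, z up, x from front row to back row, y along the rows. The bed, where tiles lie and joints end, is 16 mm above the origin, set tile faces 30 mm. The new tile's place is at x = -35 mm, y = 0; the back row (60 mm deep) begins 10 mm behind the front row
- new_tile: loose terracotta tile, 100 x 100 x 14 mm, 0.28 kg, between the two front neighbours, on four springy foam pads (34 mm from its centre both ways), 5 mm above the bed, face 5 mm proud. Origin at the centre of its underside, axes parallel to the board's within 1 degree. About 10 N on its middle brings it down on the bed, flush; it springs back when let go and tips if pressed off the middle
- full_neighbour: set (fixed) terracotta tile of full width, 100 (x) x 100 (y) x 14 mm, origin at the centre of its underside, to the left or the right of the new tile, centre 106 mm from the place's centre; the joint to the new tile is only about 6 mm wide
- narrow_neighbour: set (fixed) terracotta tile that is narrower, 100 (x) x 80 (y) x 14 mm, origin at the centre of its underside, on the other side of the new tile, centre 106 mm from the place's centre; the joint between it and the new tile is about 16 mm wide, open from above, 100 mm long, 14 mm deep (19 mm on the proud tile's side)
- spacer: loose beech joint spacer, 60 (x, long) x 12 (y, thick) x 38 mm (z, high), 30 g, its foot narrowed to 56 x 8 mm; it stands on its long edge on the table right of the board; origin at the centre of its foot, z up. Fully in the joint its upper 24 mm stand above the set tiles and 19 mm above the proud tile
- pressing_block: loose beech block for pressing, 55 (x) x 110 (y) x 38 mm (z), 0.14 kg, flat on the table to the right of the spacer, origin at the centre of its underside, z up; gripped across its 55 mm width, its length laid along the board's x, it covers the new tile's middle and stays between the joints
- putty_tin: closed round putty tin, 79 mm across and 42 mm high, bystander right of the board, origin at the centre of its underside
- plaster_rosette: small round plaster rosette, 72 mm across and 17 mm high, bystander left of the board, origin at the centre of its underside

How it is judged:
On the way:
1. the spacer stands upright on the bed in the wide joint, while the new tile is still proud (z of spacer in the frame of layup_board between 0.013 and 0.019 m and angle between spacer's own z axis and vertical below 0.15 rad and horizontal distance between spacer and new_tile below 0.068 m and horizontal distance between spacer and narrow_neighbour below 0.064 m and z of new_tile in the frame of layup_board above 0.019 m), for 0.2 s.
At the end, for the whole second after the job is handed in: The released spacer stands upright (0.15 rad) in the wide joint beside the narrow neighbour, foot within 3 mm of the bed; the new tile lies within 1.5 mm of the bed and 0.02 rad of level, pressed by the flat-lying block with over 4 N; the block is still gripped and at rest (z of spacer in the frame of layup_board between 0.013 and 0.019 m and angle between each of spacer, pressing_block's own z axis and vertical below 0.15 rad and horizontal distance between spacer and new_tile below 0.068 m and horizontal distance between spacer and narrow_neighbour below 0.064 m and z of new_tile in the frame of layup_board below 0.0175 m and angle between new_tile's own z axis and vertical below 0.02 rad and contact force between pressing_block and new_tile above 4 N and contact force between the fingers and pressing_block above 4 N and contact force between the fingers and spacer below 0.5 N and linear speed of pressing_block below 0.02 m/s); the arm keeps its last pose, push and grip.
It fails at once if the tile is rammed with more than 80 N (contact force between any of pressing_block, the fingers and new_tile above 80 N).
It fails at once if the putty tin or the plaster rosette is shifted by more than 2 cm (distance of any of putty_tin, plaster_rosette from where it was at the start of the episode above 0.02 m).
It also fails if it takes over 54 s, if anything falls off the work surface, if the arm or the gripper's body presses on something with over 40 N, if the wrist force passes 120 N, or if a joint passes its speed limit or range.

## Working session

There is one attempt and no reset: what is moved stays moved. The work goes in short steps, Python scripts to look and compute and a shell command to move; the robot and the scene stay as the last step left them, time stands still between calls to the robot, and variables do not carry over. Pictures are saved under pics/ and viewed, at most 10 in all, crops included, and the job is handed in when it is done.

```bash
ls; mkdir -p pics; python3 - <<'E'
from workcell import robot, viewer
import cv2,numpy as np
np.set_printoptions(precision=4,suppress=True)
for n in("side","top"):
    cv2.imwrite(f"pics/{n}0.png",viewer.get_image(n)[...,::-1]);print(n,viewer.camera_params(n))
s=robot.state();print(s)
E
```

```text
pics
steer.py
workcell.py
side {'intrinsics': array([[422.2699,   0.    , 265.8899],
       [  0.    , 422.2699, 193.1788],
       [  0.    ,   0.    ,   1.    ]]), 'position': array([ 0.1518, -1.1702,  0.5649]), 'attitude': array([[ 0.9466,  0.1014, -0.3061],
       [-0.3219,  0.3539, -0.8782],
       [ 0.0193,  0.9298,  0.3676]])}
top {'intrinsics': array([[350.3633,   0.    , 261.8275],
       [  0.    , 350.3633, 192.4524],
       [  0.    ,   0.    ,   1.    ]]), 'position': array([0.3469, 0.016 , 1.1897]), 'attitude': array([[ 0.0266,  0.9849, -0.1708],
       [-0.9993,  0.0308,  0.0217],
       [ 0.0266,  0.1701,  0.9851]])}
{'clock': 0.1, 'q': array([ 1.2331,  0.4694, -0.0486,  1.5336,  0.0242,  1.141 , -0.0823]), 'qd': array([-0.0003, -0.0025,  0.0002, -0.0034, -0.0012, -0.0005,  0.0013]), 'tau': array([  0.0005, -51.1516,  -0.0471, -23.8389,   0.0108,   0.0044,
        -0.    ]), 'ee_pos': array([ 0.205 , -0.6426,  0.2383]), 'tool_rot': array([[ 0.9527,  0.304 , -0.0007],
       [ 0.304 , -0.9527,  0.0017],
       [-0.0001, -0.0018, -1.    ]]), 'ft_force': array([0.7737, 1.0013, 0.2837]), 'ft_torque': array([-0.0002,  0.0053, -0.0876]), 'grip_force': 0.0, 'width': 1.0046998842608899}
```

View pics/top0.png

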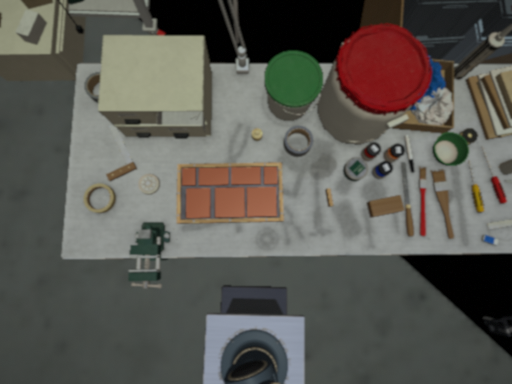

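View pics/side0.png

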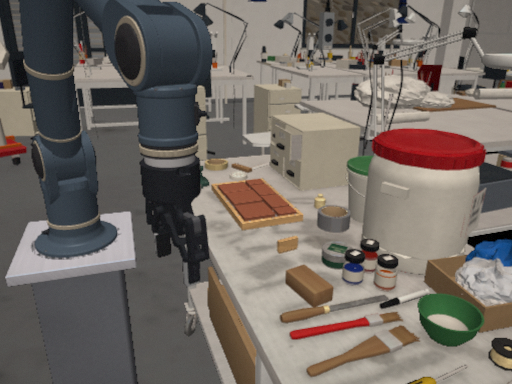

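The top view shows the board at about (230,193), the spacer at (329,198), the block at (385,206), the tin at (298,140) and the rosette at (149,184). The side view shows the spacer at (287,244) and the block at (309,285). I'll enlarge both.

```bash
python3 - <<'E'
import cv2
a=cv2.imread("pics/top0.png")
def crop(a,x0,y0,x1,y1,k,n):
    cv2.imwrite(n,cv2.resize(a[y0:y1,x0:x1],None,fx=k,fy=k,interpolation=cv2.INTER_CUBIC))
t=cv2.resize(a[158:228,172:292],None,fx=6,fy=6,interpolation=cv2.INTER_CUBIC)
cv2.imwrite("pics/tb.png",t)
# spacer/block: top (318..410,180..224) and side (200..340,170..310)
crop(a,318,180,410,224,8,"pics/ts.png")
s=cv2.imread("pics/side0.png")
crop(s,205,165,345,310,4,"pics/ss.png")
E
```

```text
(no output)
```

View pics/tb.png

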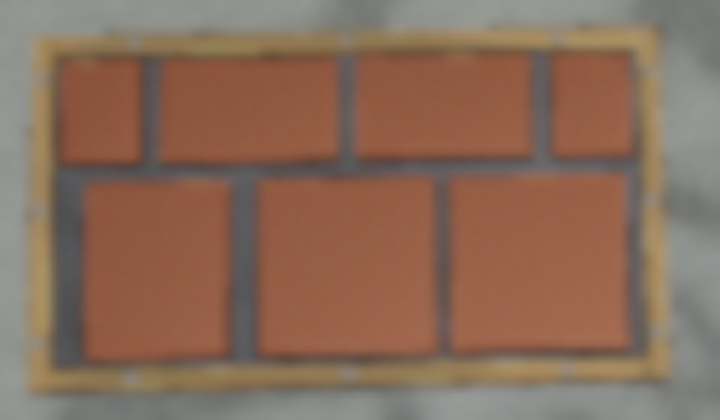

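View pics/ts.png

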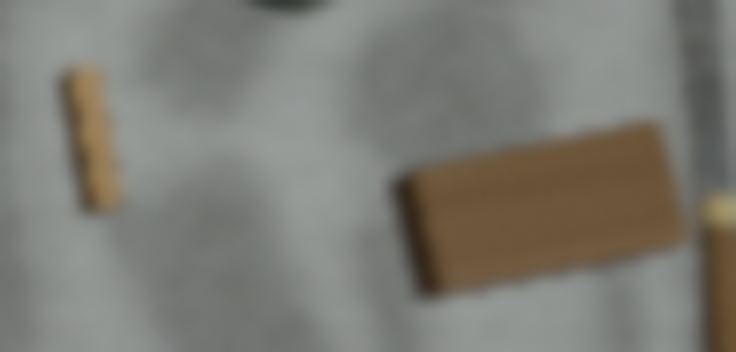

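View pics/ss.png

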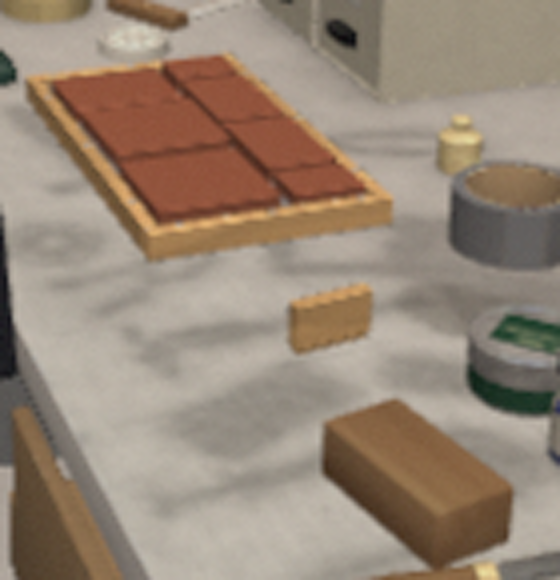

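The narrow neighbour and wide joint are on the left (crop x≈244), and the putty tin is the green-labelled one near the spacer. I need one closer side crop for heights.

```bash
python3 - <<'E'
import cv2
s=cv2.imread("pics/side0.png")
a=cv2.resize(s[230:258,270:310],None,fx=12,fy=12,interpolation=cv2.INTER_CUBIC)
b=cv2.resize(s[260:310,280:340],None,fx=5,fy=5,interpolation=cv2.INTER_CUBIC)
import numpy as np
c=np.zeros((600,480,3),np.uint8);c[:336]=a;c[340:590,:300]=b
cv2.imwrite("pics/ss2.png",c)
E
```

```text
(no output)
```

View pics/ss2.png

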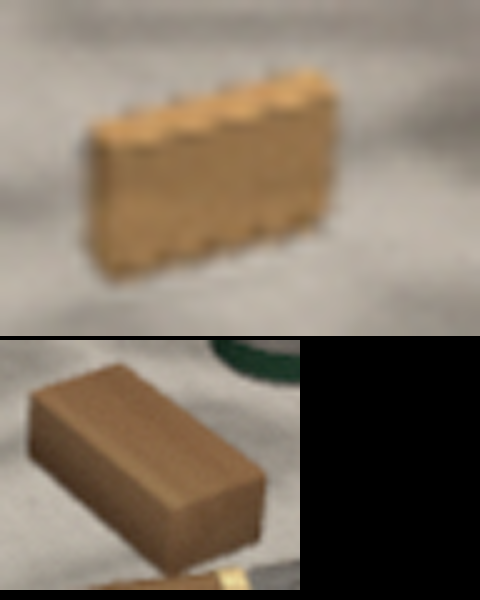

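The side crop shows the spacer upright (top corners around (112,145) and (333,98), foot at (112,280)) and the block lying flat (top corners (32,398), (121,365), (264,478), (175,512)). Next I fit poses from both views.

```bash
cat >h.py <<'E'
import numpy as np
from scipy.optimize import least_squares
from workcell import robot, viewer
P={n:viewer.camera_params(n) for n in("side","top")}
def proj(n,X):
    c=P[n];p=(np.atleast_2d(X)-c["position"])@c["attitude"]; p=p*[1,-1,-1]
    u=p@c["intrinsics"].T; return u[:,:2]/u[:,2:]
def uncrop(p,k,o): return (np.array(p,float)+.5)/k-.5+o
def fit(obs,x0):  # obs: list (cam, model pts, px)
    def T(v,m): 
        c,s=np.cos(v[3]),np.sin(v[3]); m=np.array(m)
        return m@np.array([[c,s,0],[-s,c,0],[0,0,1]])+v[:3]
    f=lambda v:np.concatenate([(proj(n,T(v,m))-p).ravel() for n,m,p in obs])
    r=least_squares(f,x0,loss="soft_l1"); return r.x,np.abs(r.fun)
E
python3 - <<'E'
from h import *
np.set_printoptions(precision=4,suppress=True)
tb=lambda p:uncrop(p,6,[172,158]); ts=lambda p:uncrop(p,8,[318,180]); ss=lambda p:uncrop(p,4,[205,165])
s12=lambda p:uncrop(p,12,[270,230]); s5=lambda p:uncrop(np.array(p)-[0,340],5,[280,260])
def rect(x0,x1,y0,y1,z): return [(x1,y1,z),(x1,y0,z),(x0,y0,z),(x0,y1,z)]  # TL TR BR BL
top=[("top",rect(-.101,.101,-.178,.178,.024),tb([(30,38),(661,27),(669,376),(30,392)])),
("top",rect(-.085,.015,.066,.146,.030),tb([(85,183),(231,181),(230,355),(85,360)])),
("top",rect(-.085,.015,-.156,-.056,.030),tb([(449,178),(628,175),(630,350),(452,354)]))]
side=[("side",[(-.101,.178,.024),(.101,.178,.024),(.101,-.178,.024),(-.101,-.178,.024),(-.101,-.178,0),(.101,-.178,0)],ss([(28,82),(232,57),(391,203),(150,237),(150,258),(391,220)]))]
def show(n,o,x0):
    v,r=fit(o,x0);print(n,v,"res mean/max",r.mean(),r.max())
show("board",top+side,[.5,0,0,0])
show("board top z0",top+[("side",[],np.zeros((0,2)))] if 0 else top,[.5,0,0,0])
show("newtile top", [("top",rect(-.05,.05,-.05,.05,.014),tb([(257,181),(433,179),(436,353),(258,357)]))],[.5,0,.02,0])
h=.03;w=.006
t=[("top",rect(-h,h,-w,w,.038),ts([(75,68),(101,67),(121,208),(90,211)]))]
s=[("side",[(-h,-w,.038),(-h,w,.038),(h,-w,.038),(h,w,.038),(-.028,-.004,0),(.028,-.004,0)],s12([(112,145),(93,128),(333,98),(315,72),(112,280),(326,232)]))]
show("spacer",t+s,[.5,-.2,0,0]);show(" side",s,[.5,-.2,0,0])
h=.0275;w=.055
t=[("top",rect(-h,h,-w,w,.038),ts([(410,172),(657,122),(686,240),(440,294)]))]
s=[("side",[(-h,w,.038),(h,w,.038),(h,-w,.038),(-h,-w,.038),(-h,-w,0),(h,-w,0),(-h,w,0)],s5([(32,398),(121,365),(264,478),(175,512),(172,573),(262,540),(30,457)]))]
show("block",t+s,[.5,-.4,0,0]);show(" side",s,[.5,-.4,0,0])
E
```

```text
board [ 0.5483  0.0985 -0.0033  0.0496] res mean/max 0.4445486098411943 2.1065266174385897
board top z0 [ 0.5479  0.0984 -0.003   0.0501] res mean/max 0.22275381315511686 0.7167620333912907
newtile top [ 0.515   0.0996 -0.0048  0.0507] res mean/max 0.05333588932822053 0.11586430923208013
spacer [ 0.5403 -0.2374 -0.0012  0.1401] res mean/max 0.40244099359788094 0.9337726908846662
 side [ 0.5647 -0.1807 -0.0339  0.1216] res mean/max 0.24024688816711878 0.5516106465328221
block [ 0.5178 -0.4278 -0.0026  0.233 ] res mean/max 0.7469110843799972 2.450601944374341
 side [ 0.5398 -0.3842 -0.0347  0.2513] res mean/max 0.44015987958858155 1.2016411206892599
```

```bash
cat >d.py <<'E'
import sys,numpy as np
from workcell import robot, viewer
# d.py x y z yaw(of tool x): remaining shift in current (assumed vertical) tool axes
s=robot.state();R=s["tool_rot"];g=np.array(list(map(float,sys.argv[1:5])))
d=R.T@(g[:3]-s["ee_pos"]);y=np.arctan2(R[1,0],R[0,0]);t=(y-g[3]+np.pi)%(2*np.pi)-np.pi
print("rows d",d.round(4),"turn",round(t,4),"pos",s["ee_pos"].round(4),"yaw",round(y,4),"q",s["q"].round(2),"F",s["ft_force"].round(1),"tilt",R[:,2].round(3),"t",s["clock"])
E
python3 d.py .5403 -.2374 .14 .14
```

```text
rows d [ 0.4426 -0.2839  0.0988] turn 0.1689 pos [ 0.205  -0.6426  0.2383] yaw 0.3089 q [ 1.23  0.47 -0.05  1.53  0.02  1.14 -0.08] F [0.8 1.  0.3] tilt [-0.001  0.002 -1.   ] t 0.1
```

```bash
python3 steer.py '1 .4426 -.2839 .0988 .1689;1 .4426 -.2839 .0988 .1689;1 .4426 -.2839 .0988 .1689;1 .4426 -.2839 .0988 .1689;1 .4426 -.2839 .0988 .1689;1 .4426 -.2839 .0988 .1689;1 .4426 -.2839 .0988 .1689;1 .4426 -.2839 .0988 .1689'; python3 d.py .5403 -.2374 .14 .14
```

```text
clock: 0.77
ee_pos: [0.4148, -0.3889, 0.1772]
tool_rot: [[0.99, 0.139, -0.0], [0.139, -0.99, 0.0], [-0.0, -0.0, -1.0]]
ft_force: [0.2, -0.5, -0.0]
width: 1.001
grip_force: 0.0
rows d [ 0.1454 -0.1326  0.0372] turn -0.0003 pos [ 0.4148 -0.3889  0.1772] yaw 0.1397 q [ 0.77  0.36 -0.12  1.85  0.05  0.93 -0.8 ] F [ 0.2 -0.5 -0. ] tilt [-0.  0. -1.] t 0.7667
```

```bash
python3 steer.py '.6 .1454 -.1326 .0372 0;.6 .1454 -.1326 .0372 0;.6 .1454 -.1326 .0372 0;.6 .1454 -.1326 .0372 0;.6 .1454 -.1326 .0372 0;.6 .1454 -.1326 .0372 0;.6 .1454 -.1326 .0372 0;.6 .1454 -.1326 .0372 0' >/dev/null; python3 d.py .5403 -.2374 .031 .14
python3 - <<'E'
from workcell import robot, viewer
import cv2,numpy as np
k=lambda n,x0,y0,x1,y1,f:cv2.resize(viewer.get_image(n)[y0:y1,x0:x1,::-1],None,fx=f,fy=f,interpolation=cv2.INTER_CUBIC)
a=k("side",230,140,350,280,4);cv2.imwrite("pics/s1.png",a)
E
```

```text
rows d [ 0.0018 -0.0022  0.1092] turn -0.0005 pos [ 0.5389 -0.2398  0.1402] yaw 0.1395 q [ 0.47  0.44 -0.17  1.83  0.09  0.88 -1.17] F [-0.3 -0.2 -0.3] tilt [-0.001 -0.    -1.   ] t 1.4333
```

View pics/s1.png

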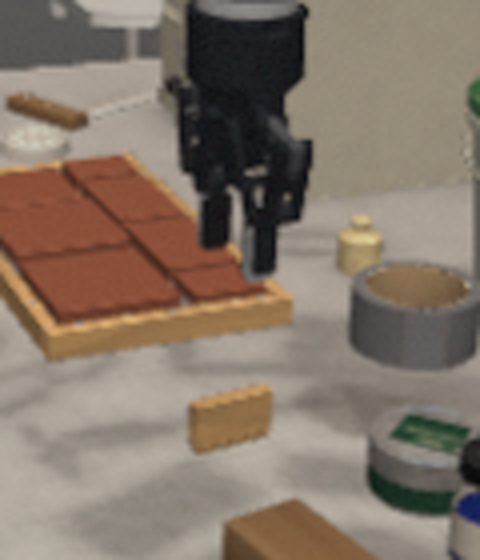

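The open fingers (crop (215,230) and (262,255)) hang above the spacer (crop (230,420)) and straddle it. I'll descend and close.

```bash
python3 steer.py '.6 .0018 -.0022 .04 0;.6 .0018 -.0022 .075 0;.6 .0018 -.0022 .1 0;.6 .0018 -.0022 .1092 0;.6 .0018 -.0022 .1092 0;.6 .0018 -.0022 .1092 0' >/dev/null; python3 d.py .5403 -.2374 .031 .14
python3 steer.py '0 0 0 0 0;0 0 0 0 0;0 0 0 0 0;0 0 0 0 0;0 0 0 0 0;0 0 0 0 0;0 0 0 0 0;0 0 0 0 0'
```

```text
rows d [-0.0008 -0.0008  0.0011] turn -0.002 pos [ 0.5412 -0.2381  0.0321] yaw 0.138 q [ 0.45  0.59 -0.15  1.9   0.13  0.66 -1.21] F [0.1 0.  0.3] tilt [ 0.001 -0.001 -1.   ] t 1.9833
clock: 2.65
ee_pos: [0.5422, -0.2372, 0.0331]
tool_rot: [[0.99, 0.139, 0.003], [0.139, -0.99, -0.001], [0.002, 0.002, -1.0]]
ft_force: [-1.6, 0.7, 7.3]
width: 0.118
grip_force: 61.6
```

```bash
python3 steer.py '0 0 0 -.02 0;0 0 0 -.05 0;0 0 0 -.08 0;0 0 0 -.1 0;0 0 0 -.1 0'; python3 d.py .511 .1547 .12 .05
```

```text
clock: 3.07
ee_pos: [0.5441, -0.2377, 0.1366]
tool_rot: [[0.99, 0.139, 0.009], [0.139, -0.99, -0.004], [0.009, 0.005, -1.0]]
ft_force: [-0.1, 0.2, -0.6]
width: 0.122
grip_force: 60.7
rows d [ 0.0218 -0.3933  0.0149] turn 0.0899 pos [ 0.5441 -0.2377  0.1366] yaw 0.1399 q [ 0.47  0.45 -0.17  1.83  0.1   0.86 -1.18] F [-0.1  0.2 -0.6] tilt [ 0.009 -0.004 -1.   ] t 3.0667
```

```bash
python3 steer.py '0 .0218 -.3933 .0149 .0899;0 .0218 -.3933 .0149 .0899;0 .0218 -.3933 .0149 .0899;0 .0218 -.3933 .0149 .0899;0 .0218 -.3933 .0149 .0899;0 .0218 -.3933 .0149 .0899;0 .0218 -.3933 .0149 .0899;0 .0218 -.3933 .0149 .0899' >/dev/null; python3 d.py .511 .1547 .12 .05
```

```text
rows d [ 0.0019 -0.0578 -0.0017] turn -0.0001 pos [0.512  0.0969 0.1183] yaw 0.0499 q [-0.08  0.38 -0.24  2.01  0.13  0.77 -1.91] F [ 1.  -0.2  0.5] tilt [-0.001 -0.    -1.   ] t 3.7333
```

```bash
python3 steer.py '0 .0019 -.0578 .04 0;0 .0019 -.0578 .04 0;0 .0019 -.0578 .04 0;0 .0019 -.0578 .04 0;0 .0019 -.0578 .04 0' >/dev/null; python3 d.py .511 .1547 .08 .05
python3 - <<'E'
from workcell import robot, viewer
import cv2,numpy as np
a=viewer.get_image("side")[...,::-1];b=viewer.get_image("top")[...,::-1]
f=lambda i,x0,y0,x1,y1,k:cv2.resize(i[y0:y1,x0:x1],None,fx=k,fy=k,interpolation=cv2.INTER_CUBIC)
cv2.imwrite("pics/p1.png",np.hstack([f(a,205,150,275,240,6)[:540],f(b,186,160,246,250,6)]))
E
```

```text
rows d [-0.0008 -0.0028 -0.0016] turn -0.0007 pos [0.5119 0.152  0.0784] yaw 0.0493 q [-0.18  0.46 -0.23  2.    0.16  0.7  -2.04] F [ 0.2 -0.3  0.1] tilt [-0.001 -0.001 -1.   ] t 4.15
```

View pics/p1.png

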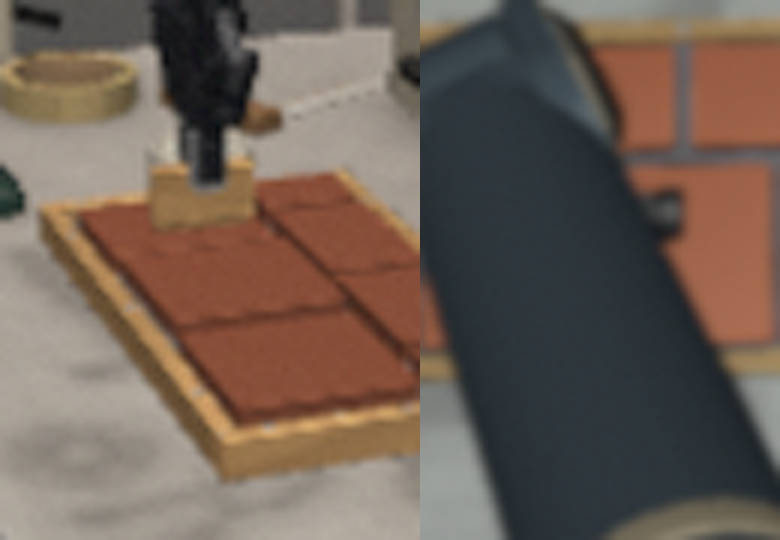

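The side view shows the spacer hanging upright over the joint area (foot edge about (155,228) to (253,222)); the arm hides the joint from the top camera. I'll check this against the projected pose.

```bash
python3 - <<'E'
from h import *
np.set_printoptions(precision=1,suppress=True)
c,s=np.cos(.05),np.sin(.05);R=np.array([[c,-s,0],[s,c,0],[0,0,1]])
f=lambda p,o:((proj("side",np.array(p)@R.T+o)+.5-[205,150])*6-.5)
print("spacer",f([(-.028,-.004,0),(.028,-.004,0),(-.03,-.006,.038),(.03,-.006,.038),(-.03,.006,.038)],[.5119-.001,.152,.0453]))
B=np.array([.548,.0985,0])
print("board",f([(-.101,-.178,.024),(-.101,.178,.024),(.015,.05,.035),(.015,-.05,.035),(-.085,-.05,.035),(-.085,-.056,.03),(-.085,-.156,.03),(-.085,.05,.035),(-.085,.146,.03)],B))
E
```

```text
spacer [[157.6 232.8]
 [250.2 221.7]
 [154.5 171.6]
 [254.8 160.4]
 [148.3 164.9]]
board [[221.4 440.2]
 [ 36.1 202.4]
 [285.5 234.7]
 [347.5 296.5]
 [173.5 319.6]
 [177.  332.3]
 [237.8 406.7]
 [120.4 255. ]
 [ 75.3 207.6]]
```

```bash
python3 steer.py '0 -.0008 -.003 0 0;0 -.0008 -.003 .004 0;0 -.0008 -.003 .004 0;0 -.0008 -.003 .004 0' >/dev/null; python3 d.py .511 .155 .06 .05
```

```text
rows d [-0.      0.0005  0.0147] turn -0.0006 pos [0.511  0.1555 0.0747] yaw 0.0494 q [-0.19  0.46 -0.23  2.01  0.16  0.69 -2.05] F [ 0.5 -0.3  0.2] tilt [-0. -0. -1.] t 4.5833
```

```bash
python3 steer.py '0 0 .0003 .004 0;0 0 .0003 .008 0;0 0 .0003 .012 0;0 0 .0003 .0147 0;0 0 .0003 .0147 0' |grep -E "force"; python3 d.py .511 .155 .049 .05
```

```text
ft_force: [0.3, 0.5, -0.9]
grip_force: 60.7
rows d [0.0005 0.0004 0.0101] turn 0.0001 pos [0.5105 0.1554 0.0591] yaw 0.0501 q [-0.2   0.49 -0.23  2.01  0.17  0.66 -2.05] F [ 0.3  0.5 -0.9] tilt [-0.002 -0.001 -1.   ] t 5.0
```

The foot is already 9 mm below the tile face with no contact force, so it is in the joint.

```bash
python3 steer.py '0 0 0 .003 0;0 0 0 .006 0;0 0 0 .0085 0;0 0 0 .0105 0;0 0 0 .0105 0' |grep -E "force"; python3 d.py .511 .155 .049 .05
```

```text
ft_force: [0.5, 0.0, -0.1]
grip_force: 60.8
rows d [-0.0001  0.0007  0.0003] turn 0.0001 pos [0.511  0.1557 0.0493] yaw 0.0501 q [-0.2   0.5  -0.22  2.02  0.18  0.64 -2.06] F [ 0.5  0.  -0.1] tilt [-0. -0. -1.] t 5.4167
```

```bash
python3 steer.py '0 0 .0004 .001 0;0 0 .0004 .002 0;0 0 .0004 .002 0;0 0 .0004 .002 0' |grep -E "force|pos"; 
```

```text
ee_pos: [0.5111, 0.1556, 0.0491]
ft_force: [-3.4, -0.5, 11.8]
grip_force: 62.4
```

```bash
python3 steer.py '0 0 0 .0005 0;0 0 0 .001 0;0 0 0 .001 0;0 0 0 .001 0' |grep -E "force|pos"; 
```

```text
ee_pos: [0.5111, 0.1557, 0.049]
ft_force: [-6.7, -2.3, 20.1]
grip_force: 63.4
```

Contact comes at the expected bed height, so the foot is on the bed. I'll ease off, release, rise clear and look.

```bash
python3 steer.py '0 0 0 -.002 0;0 0 0 -.0025 0;.4 0 0 -.0025 0;.4 0 0 -.0025 0;.4 0 0 -.0025 0;.4 0 0 -.0025 0' ; python3 steer.py '.4 0 0 -.03 0;.4 0 0 -.07 0;.4 0 0 -.11 0;.4 0 0 -.14 0' >/dev/null;python3 d.py .5178 -.4278 .15 1.804
```

```text
clock: 6.58
ee_pos: [0.511, 0.1551, 0.0487]
tool_rot: [[0.999, 0.05, -0.0], [0.05, -0.999, -0.0], [-0.0, 0.0, -1.0]]
ft_force: [0.7, -0.1, -0.2]
width: 0.402
grip_force: 0.0
rows d [-0.0232  0.583   0.0413] turn -1.7539 pos [0.5117 0.1556 0.1918] yaw 0.0501 q [-0.16  0.3  -0.27  1.91  0.1   0.94 -1.99] F [ 0.9 -0.1 -0.7] tilt [ 0.002  0.001 -1.   ] t 6.9167
```

```bash
python3 steer.py '1 -.0232 .583 .02 -1.754;1 -.0232 .583 .02 -1.754;1 -.0232 .583 .02 -1.754;1 -.0232 .583 .02 -1.754;1 -.0232 .583 .02 -1.754;1 -.0232 .583 .02 -1.754;1 -.0232 .583 .02 -1.754;1 -.0232 .583 .02 -1.754' >/dev/null;python3 d.py .5178 -.4278 .15 1.804
```

```text
rows d [-0.2272  0.1613  0.0285] turn -0.8391 pos [ 0.5146 -0.1492  0.1785] yaw 0.9649 q [ 0.44  0.33 -0.29  1.92  0.12  0.91 -0.51] F [0.8 0.9 0.8] tilt [-0.  0. -1.] t 7.5833
```

```bash
python3 steer.py '1 -.2272 .1613 .0285 -.8391;1 -.2272 .1613 .0285 -.8391;1 -.2272 .1613 .0285 -.8391;1 -.2272 .1613 .0285 -.8391;1 -.2272 .1613 .0285 -.8391;1 -.2272 .1613 .0285 -.8391;1 -.2272 .1613 .0285 -.8391;1 -.2272 .1613 .0285 -.8391' >/dev/null;python3 d.py .5178 -.4278 .09 1.804
python3 - <<'E'
from workcell import robot, viewer
import cv2,numpy as np
a=viewer.get_image("side")[...,::-1];b=viewer.get_image("top")[...,::-1]
f=lambda i,x0,y0,x1,y1,k:cv2.resize(i[y0:y1,x0:x1],None,fx=k,fy=k,interpolation=cv2.INTER_CUBIC)
cv2.imwrite("pics/p2.png",np.hstack([f(a,215,160,345,310,4),f(b,176,160,246,260,6)]))
E
```

```text
rows d [0.0068 0.0069 0.058 ] turn -0.015 pos [ 0.5126 -0.4358  0.1481] yaw 1.789 q [ 0.89  0.58 -0.37  1.61  0.24  1.    0.67] F [-1.2 -0.9 -0.3] tilt [-0.002 -0.004 -1.   ] t 8.25
```

View pics/p2.png

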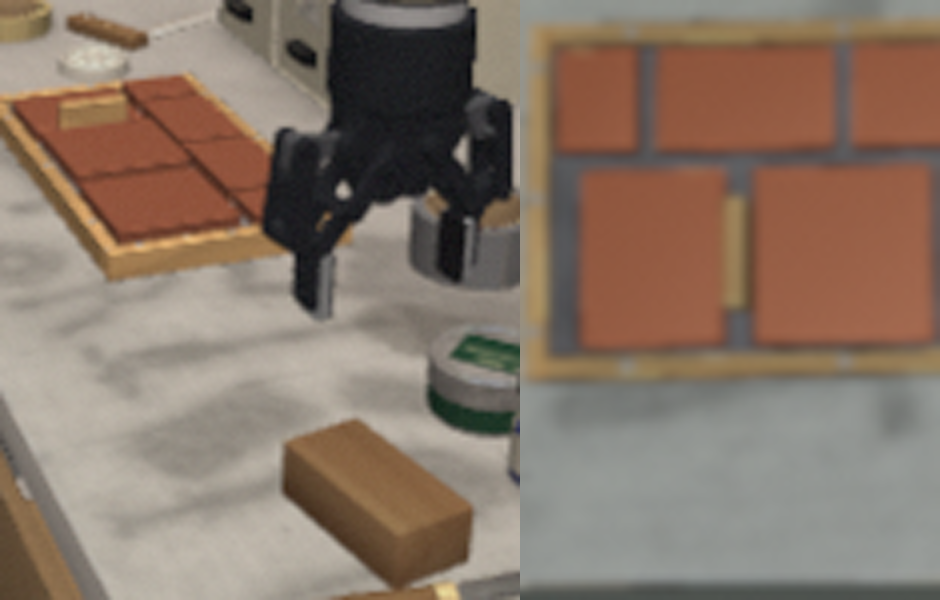

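The spacer stands upright in the wide joint (top-view crop (735,250)), and the open fingers are above the block. That crop came out 940 px wide, over the 800 px limit; I'll keep the remaining one smaller. Now I descend on the block.

```bash
python3 steer.py '1 .0068 .0069 .02 -.015;1 .0068 .0069 .045 -.015;1 .0068 .0069 .058 -.015;1 .0068 .0069 .058 -.015;1 .0068 .0069 .058 -.015' >/dev/null;python3 d.py .5178 -.4278 .014 1.804
```

```text
rows d [-0.0098 -0.0063  0.0779] turn 0.01 pos [ 0.5216 -0.4169  0.0919] yaw 1.814 q [ 0.86  0.63 -0.36  1.66  0.27  0.9   0.64] F [-0.7  0.1  1.1] tilt [-0.001  0.001 -1.   ] t 8.7667
```

```bash
python3 steer.py '1 -.0098 -.0063 0 .01;1 -.0098 -.0063 .02 .01;1 -.0098 -.0063 .02 .01;1 -.0098 -.0063 .02 .01' >/dev/null;python3 d.py .5178 -.4278 .014 1.804
```

```text
rows d [0.0018 0.0009 0.0586] turn -0.0023 pos [ 0.5174 -0.4297  0.0726] yaw 1.8017 q [ 0.87  0.66 -0.35  1.66  0.28  0.87  0.64] F [0.2 0.  0.4] tilt [-0. -0. -1.] t 9.1
```

```bash
python3 steer.py '1 .001 .0005 .015 0;1 .001 .0005 .03 0;1 .001 .0005 .045 0;1 .001 .0005 .0555 0;1 .001 .0005 .0585 0;1 .001 .0005 .0585 0' |grep force;python3 d.py .5178 -.4278 .014 1.804
```

```text
ft_force: [-0.3, 0.6, -0.3]
grip_force: 0.0
rows d [-0.0005  0.0002 -0.0018] turn -0.0009 pos [ 0.5175 -0.4274  0.0122] yaw 1.8031 q [ 0.85  0.73 -0.32  1.69  0.31  0.77  0.61] F [-0.3  0.6 -0.3] tilt [-0.002  0.002 -1.   ] t 9.6
```

```bash
python3 steer.py '.2 0 0 0 0;.2 0 0 0 0;.2 0 0 0 0;.2 0 0 0 0;.2 0 0 0 0;.2 0 0 0 0;0 0 0 0 0;0 0 0 0 0';python3 d.py .5178 -.4278 .014 1.804
```

```text
clock: 10.27
ee_pos: [0.5188, -0.4284, 0.0148]
tool_rot: [[-0.23, 0.973, 0.001], [0.973, 0.23, -0.001], [-0.002, 0.001, -1.0]]
ft_force: [0.4, -1.0, 5.2]
width: 0.639
grip_force: 65.5
rows d [ 0.0008 -0.0009  0.0008] turn -0.0011 pos [ 0.5188 -0.4284  0.0148] yaw 1.8029 q [ 0.85  0.73 -0.32  1.69  0.31  0.77  0.61] F [ 0.4 -1.   5.2] tilt [ 0.001 -0.001 -1.   ] t 10.2667
```

```bash
python3 steer.py '0 0 0 -.02 0;0 0 0 -.05 0;0 0 0 -.09 0;0 0 0 -.115 0;0 0 0 -.115 0' |grep -E "force|width";python3 d.py .512 .0975 .13 .05
```

```text
ft_force: [0.0, -0.2, -0.0]
width: 0.636
grip_force: 65.0
rows d [0.5152 0.1122 0.0016] turn 1.7527 pos [ 0.5212 -0.4297  0.135 ] yaw 1.8027 q [ 0.88  0.59 -0.37  1.62  0.25  0.96  0.66] F [ 0.  -0.2 -0. ] tilt [ 0.009 -0.006 -1.   ] t 10.6833
```

```bash
python3 steer.py '0 .515 .112 .0016 1.7527;0 .515 .112 .0016 1.7527;0 .515 .112 .0016 1.7527;0 .515 .112 .0016 1.7527;0 .515 .112 .0016 1.7527;0 .515 .112 .0016 1.7527;0 .515 .112 .0016 1.7527;0 .515 .112 .0016 1.7527' |grep width;python3 d.py .512 .0975 .13 .05
```

```text
width: 0.631
rows d [ 0.1415 -0.1333 -0.0032] turn 0.7601 pos [ 0.511  -0.0969  0.1268] yaw 0.8101 q [ 0.29  0.36 -0.22  2.    0.11  0.79 -0.76] F [ 0.6  0.3 -1.1] tilt [-0.002  0.    -1.   ] t 11.35
```

```bash
python3 steer.py '0 .1415 -.1333 -.0032 .7601;0 .1415 -.1333 -.0032 .7601;0 .1415 -.1333 -.0032 .7601;0 .1415 -.1333 -.0032 .7601;0 .1415 -.1333 -.0032 .7601;0 .1415 -.1333 -.0032 .7601;0 .1415 -.1333 -.0032 .7601;0 .1415 -.1333 -.0032 .7601' |grep width; python3 steer.py '0 0 0 0 0;0 0 0 0 0;0 0 0 0 0'|grep pos; python3 d.py .512 .0975 .08 .05
```

```text
width: 0.634
ee_pos: [0.5121, 0.0947, 0.1306]
rows d [ 0.0001 -0.0028  0.0506] turn 0.0054 pos [0.5121 0.0947 0.1306] yaw 0.0554 q [-0.17  0.35 -0.12  2.    0.06  0.79 -1.84] F [ 0.1 -0.4 -0.1] tilt [-0.001 -0.    -1.   ] t 12.2667
```

```bash
python3 steer.py '0 0 -.0028 .02 .0054;0 0 -.0028 .045 .0054;0 0 -.0028 .065 .0054;0 0 -.0028 .072 .0054;0 0 -.0028 .072 .0054;0 0 -.0028 .072 .0054;0 0 -.0028 .072 .0054' |grep -E "force"; python3 d.py .512 .0975 .0498 .05
python3 - <<'E'
from workcell import robot, viewer
import cv2,numpy as np
a=viewer.get_image("side")[...,::-1]
cv2.imwrite("pics/p3.png",cv2.resize(a[140:240,200:310],None,fx=6,fy=6,interpolation=cv2.INTER_CUBIC))
E
```

```text
ft_force: [0.0, 0.3, -0.9]
grip_force: 64.9
rows d [-0.0012  0.0007  0.0102] turn 0.0001 pos [0.5131 0.0983 0.06  ] yaw 0.0501 q [-0.18  0.46 -0.11  2.05  0.08  0.63 -1.87] F [ 0.   0.3 -0.9] tilt [ 0.002  0.001 -1.   ] t 12.85
```

View pics/p3.png

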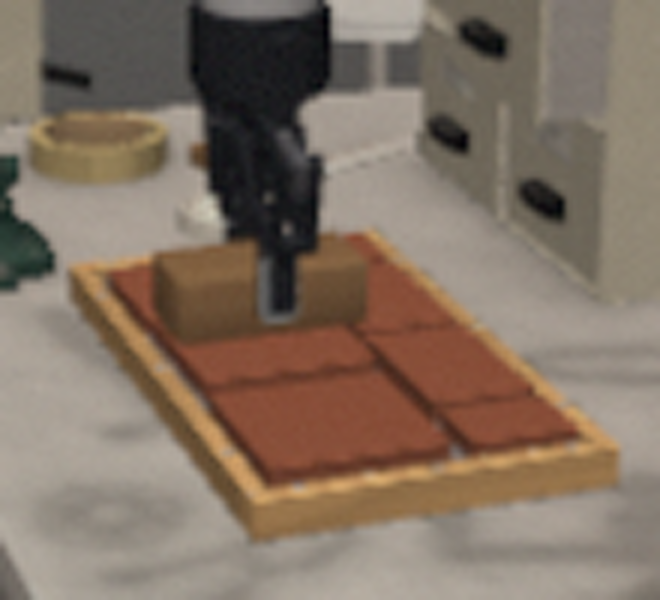

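The block hangs level over the middle of the new tile, clear of the spacer. Pressing down in small steps.

```bash
python3 steer.py '0 -.0006 .0004 .003 0;0 -.0006 .0004 .006 0;0 -.0006 .0004 .009 0;0 -.0006 .0004 .011 0;0 -.0006 .0004 .011 0;0 -.0006 .0004 .011 0' |grep -E "force|pos"
```

```text
ee_pos: [0.5117, 0.0978, 0.0481]
ft_force: [0.7, 0.1, 2.5]
grip_force: 65.2
```

```bash
python3 steer.py '0 0 0 .001 0;0 0 0 .002 0;0 0 0 .003 0;0 0 0 .003 0;0 0 0 .003 0' |grep -E "force|pos"
```

```text
ee_pos: [0.5117, 0.0978, 0.0453]
ft_force: [-1.9, -1.3, 7.4]
grip_force: 65.7
```

```bash
python3 steer.py '0 0 0 .0005 0;0 0 0 .001 0;0 0 0 .0015 0;0 0 0 .0015 0;0 0 0 .0015 0' |grep -E "force|pos"
```

```text
ee_pos: [0.5117, 0.0979, 0.0447]
ft_force: [-3.5, -0.5, 14.1]
grip_force: 66.9
```

```bash
python3 steer.py '0 0 0 .0005 0;0 0 0 .001 0;0 0 0 .001 0;0 0 0 .001 0' |grep -E "force|pos"
```

```text
ee_pos: [0.5117, 0.0979, 0.0447]
ft_force: [-7.0, -0.4, 22.6]
grip_force: 68.0
```

The tile hit a hard stop at the predicted flush height (TCP 0.0447 m) with about 22 N. I'll hold briefly, then hand in.

```bash
python3 steer.py '0 0 0 .0003 0;0 0 0 .0003 0;0 0 0 .0003 0;0 0 0 .0003 0;0 0 0 .0003 0;0 0 0 .0003 0' && python3 -c "
from workcell import robot, viewer
print(robot.sign_off())"
```

```text
clock: 15.07
ee_pos: [0.5117, 0.0979, 0.0447]
tool_rot: [[0.999, 0.05, 0.001], [0.05, -0.999, -0.0], [0.001, 0.0, -1.0]]
ft_force: [-7.1, -2.0, 25.5]
width: 0.631
grip_force: 68.4
the job is handed in; nothing more can be done
None
```

I handed the job in at 15.1 s: the spacer is released and upright on the bed in the wide joint, and the gripped block holds the new tile down with about 25 N at the expected flush height; the hand-in returned no verdict.

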